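Brass altar ware from drying rack to carrying case, order kept

ROBOT

A 6-joint arm with a two-finger parallel gripper is mounted at the origin on the work surface. World frame = base frame: x ahead of the robot, y to its left, z up, the work surface at z = 0. Lengths are in m, angles in rad, forces in N, time in s.
With the tool pointing down it reaches from about 0.3 to 0.75 m from the base axis. Payload 8.5 kg.
Tool frame: the origin (TCP) lies on the centre line of the jaws, within the pads' length; the fingertips stand 25 mm ahead of it and the grasp point (between the pads) lies 6 mm ahead of it (arm.tips_ahead is the distance from the TCP to the fingertips, in m); z points along the fingers, y is the line along which they close (so a half turn about z gives the same grasp; the last joint's range is limited). The gripper opens to 88 mm and grips with 3 to 60 N. Pads are 18 mm wide; open, the fingers measure 123 mm over their backs; the gripper's body (75 mm by 187 mm) begins 45 mm behind the grasp point.
Start: joints at [-1.427, 0.381, 1.297, -0, 1.464, -0.215], TCP at [0.193, -0.515, 0.264] pointing down, gripper open.
Joint ranges: [-3.11, 3.11], [-0.89, 2.33], [0.22, 2.48], [-1.42, 4.56], [0.17, 2.85], [-2.88, 2.88]. Speed limits (rad/s): [2.39, 2.39, 3.14, 3.14, 3.14, 3.14].

INTERFACE

Orientations are given as a unit quaternion [x, y, z, w].
In Python, from rig import sense, cams, ticket, spotter, arm gives the robot as it stands.
- The arm moves only by the shell command python3 -m creep 'ROWS'. ROWS is text: rows parted by semicolons, each of 7 numbers parted by spaces: the shift along the tool's x, y, z in m, then the turn, a rotation vector about the tool's x, y, z in rad, then the finger opening in m, from 0 to 0.0881. A call has 1 to 20 rows; each row shifts and turns the commanded pose from where the row before left it, along the tool's axes as they then stand; what a row does not reach is not made up. A row lasts 1/10 s, in which the tool goes at most 50 mm and 8.59 degrees, less where a joint would pass 70% of its speed; a pose out of reach is approached as far as the arm can. A call with a gripper value outside its range is refused whole. The fingers move at their own pace and stop on an object; the grip force is fixed at half the most. Time passes only in rows, so rows that do not move let the fingers close. It gives the time, the measured TCP pose, the force, the opening and the grip force at its end, in the units of the state.
- sense(): the state, without advancing time (a new reading comes with each control period).
- cams.capture(name): name is "scene" or "top" or "wrist"; returns a dict with "image" (400x640x3 uint8, red, green, blue), "fx", "fy", "cx", "cy" (pixels), "position" and "orientation" of the camera in the world. Camera axes: x right, y up, looking along -z (the intrinsics and any distortion apply to the point x, -y, -z); pixel columns grow to the right and rows downward; lengths in m; the calibration is good to about 2 mm. A picture is of the moment at which its call begins. There is no depth.
- ticket.job_done(): hands the job in; it is judged then, once.
Trained networks look in a picture, given as the dict that the camera call returned (one of the last four; its "shot" number tells which), for a name from the list of things; names that differ only in an ending like _2 or _b are one class to them, and where a whole thing is asked for, a point or a joint stands for the part that bears it (a point fixed in the world has none). Each returns a list of dicts, best first, with "score" (0 to 1); they miss things now and then, are a little off and sometimes report something else, mostly with a low value. They report only what shows in the picture. A call takes as long as a camera call.
- spotter.outline_of(query, picture): "mask" (400x640 bool, what is visible of it) and "point" ([column, row] in pixels, amid what is visible of it).
The state is a dict: "t": time; "joints": joint angles; "joint_velocities": joint speeds; "joint_efforts": joint torques, N m; "tool_pos": TCP position; "orientation": TCP orientation; "ft_force": force on the tool from outside, world axes, zero at the start; "moment": the same for the moment, N m; "width": finger opening in m; "gripper_force": force on a finger pad.
Only numpy, scipy, OpenCV 4.12 (cv2) and the standard library are available. Lean on these libraries where they do the work, as an engineer would, in place of code of your own. Each camera call takes 0.05 s, during which the arm holds its last target. There are 200 camera calls.

TASK

Move the four polished brass pieces (candlestick, stemmed cup, handbell, covered jar) from the cork pads of the drying rack into the four compartments of the carrying case, one to a compartment, in the same order as they stand now: the piece at the left end of the rack into the left end compartment, and so on to the right (left and right as the robot sees them), because the altar will be laid from the case in that order. Stand each one upright on the compartment's floor, set down gently without dropping or banging it, and knock none over.

Things in the scene. Friction and masses are not known exactly. Their poses are not given: they have to be found in the camera images.
- candlestick: Brass candlestick, 132 mm tall, about 300 g: round foot 65 mm across, turned stem, drip pan 57 mm across at height 85 to 91 mm, above it a straight candle socket 25 mm across from 91 to 132 mm. Lift it by the socket. Origin: centre of the foot's underside, z up its axis (heights are above the origin). Like all four pieces it is round: yaw does not matter.
- goblet: Brass stemmed offering cup, 100 mm tall, 250 g or so: foot 59 mm across, thin stem, cup with straight walls 56 mm across from 66 mm up to the rim at 100 mm. Lift it by the cup. Origin: centre of the underside of the foot; z up.
- handbell: Brass handbell standing on its mouth, handle up, 137 mm tall, 350 g or so: mouth 67 mm across, bell narrowing to its crown at 61 mm, above it a round handle, straight and 16 mm across from 80 to 120 mm, with a knob 21 mm across at the top. Lift it by the straight part. Origin: centre of the mouth's plane; z up.
- covered_jar: Brass jar with its lid on (one rigid piece), 90 mm tall, 400 g or so: foot 58 mm, straight body 60 mm across from 12 to 58 mm, lid rim 63 mm across at 59 to 64 mm, low domed lid with a small knob 18 mm across at the top. Lift it by the body just under the lid. Origin: centre of the underside; z up.
- pad_candlestick: Round cork pad, 84 mm across, 5 mm thick, fixed on the drying rack; the candlestick stands on it at the start (within 5 mm of its centre). Origin: centre of its underside, 24 mm above the table; x and y as the drying rack's. It stays where it is, so it keeps the candlestick's place in the row.
- pad_goblet: Round cork pad, 84 mm across, 5 mm thick, fixed on the drying rack; the goblet stands on it at the start (within 5 mm of its centre). Origin: centre of its underside, 24 mm above the table; x and y as the drying rack's. It stays where it is, so it keeps the goblet's place in the row.
- pad_handbell: Round cork pad, 84 mm across, 5 mm thick, fixed on the drying rack; the handbell stands on it at the start (within 5 mm of its centre). Origin: centre of its underside, 24 mm above the table; x and y as the drying rack's. It stays where it is, so it keeps the handbell's place in the row.
- pad_covered_jar: Round cork pad, 84 mm across, 5 mm thick, fixed on the drying rack; the covered jar stands on it at the start (within 5 mm of its centre). Origin: centre of its underside, 24 mm above the table; x and y as the drying rack's. It stays where it is, so it keeps the covered jar's place in the row.
- drying_rack: Fixed slatted wooden rack, 100 mm deep (x), 388 long (y); slats' top 24 mm, pads' top 29 mm above the table. Four cork pads in a row at y = +138, +46, -46, -138 mm, x = 0, so fingers closing across the row (along x) clear the neighbours. Origin: centre of its underside; x away from the robot, y to its left, turned up to 0.25 rad. It is the near or the far row; loose things under 25 mm high lie between.
- carrying_case: Fixed low open case of dark wood, 98 mm deep (x), 374 long (y), about 180 mm from the rack: one row of four compartments centred at y = +138, +46, -46, -138 mm, x = 0, each 86 by 86 mm inside; felt floor 8 mm, wall tops 30 mm above the table, dividers 6 mm thick. Origin: centre of its underside; x away from the robot, y to its left, turned up to 0.25 rad.

How it is judged:
By the outcome, as a careful person would: the job done as asked, in the order asked, and still so for the second after the job is handed in, with the robot touching nothing.
It also fails if it takes over 96 s, if anything falls off the work surface, if the arm or the gripper's body presses on something with over 40 N, if the wrist force passes 120 N, or if a joint passes its speed limit or range.

## Working session

There is one attempt and no reset: what is moved stays moved. The work goes in short steps, Python scripts to look and compute and a shell command to move; the robot and the scene stay as the last step left them, time stands still between calls to the robot, and variables do not carry over. Pictures are saved under pics/ and viewed, at most 14 in all, crops included, and the job is handed in when it is done.

```bash
ls; mkdir -p pics; python3 - <<'E'
from rig import sense,cams,spotter
import cv2
s=sense();print({k:s[k] for k in('t','tool_pos','orientation','width')})
for n in('scene','top'):
    p=cams.capture(n);cv2.imwrite(f'pics/{n}0.png',p['image'][:,:,::-1])
    print(n,p['fx'],p['fy'],p['cx'],p['cy'],p['position'],p['orientation'],[k for k in p])
    for q in('candlestick','goblet','handbell','covered_jar','drying_rack','carrying_case','pad_candlestick'):
        print(q,[(round(r['score'],2),r['point'],int(r['mask'].sum())) for r in spotter.outline_of(q,p)])
E
```

```text
pics
{'t': 0.0, 'tool_pos': array([ 0.1930962 , -0.51472519,  0.26312665]), 'orientation': array([ 9.83950638e-01,  1.78439319e-01,  2.00338071e-05, -7.42478876e-04]), 'width': 0.08801839260621991}
scene 506.99378218215134 506.99378218215134 320.1561373984103 205.1082390193323 [ 1.06041625 -0.25114567  0.78928144] [0.26597318 0.17040738 0.50797656 0.80136097] ['image', 'fx', 'fy', 'cx', 'cy', 'position', 'orientation', 'shot']
candlestick [(0.94, [381.4, 207.1], 1687)]
goblet [(0.97, [332.3, 221.7], 1762)]
handbell [(0.72, [422.9, 195.5], 1468)]
covered_jar [(0.81, [281.7, 246.0], 1539)]
drying_rack [(0.73, [347.8, 249.1], 3905), (0.45, [315.4, 165.9], 8495)]
carrying_case [(0.58, [316.0, 168.6], 8823)]
pad_candlestick [(0.95, [375.4, 236.0], 472), (0.7, [423.9, 196.9], 1462)]
top 516.763737204312 516.763737204312 321.53838699496856 211.18750691013082 [0.38037611 0.00564461 0.77873249] [ 0.07520285 -0.06971271 -0.66088757  0.74344622] ['image', 'fx', 'fy', 'cx', 'cy', 'position', 'orientation', 'shot']
candlestick [(0.63, [302.2, 143.1], 2106)]
goblet [(0.64, [362.8, 148.4], 2077), (0.5, [305.0, 276.1], 18361)]
handbell [(0.97, [235.2, 141.3], 1910), (0.66, [300.6, 140.8], 2133)]
covered_jar [(0.66, [423.3, 158.3], 1949)]
drying_rack [(0.76, [330.8, 175.0], 5280)]
carrying_case [(0.64, [303.7, 277.1], 18020)]
pad_candlestick [(0.96, [293.7, 171.0], 717), (0.36, [363.2, 146.8], 2103)]
```

View pics/scene0.png

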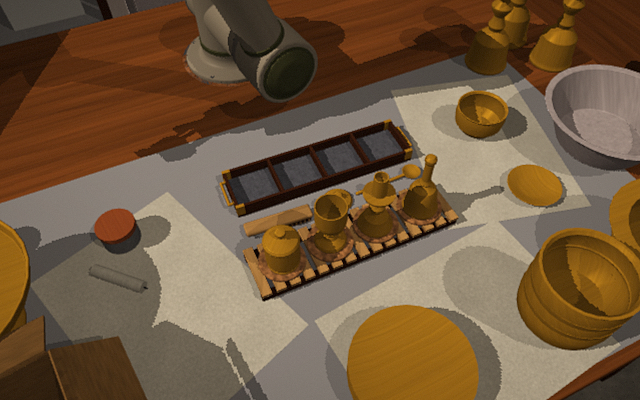

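View pics/top0.png

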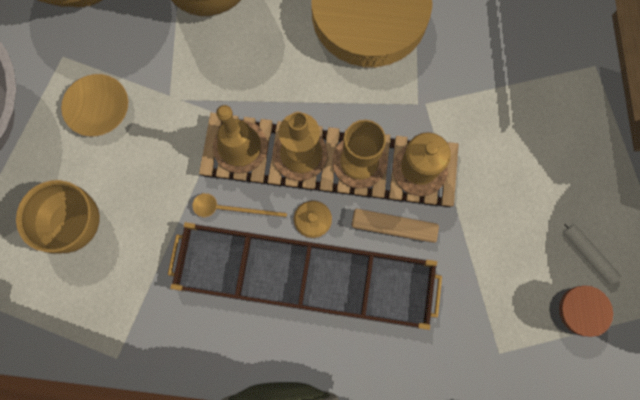

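The robot-left (top picture's left) to right order is handbell (235,141), candlestick (300,141), goblet (363,148), jar (423,158). The case is nearer the robot, with its rim corners at about (188,228), (438,264), (430,325) and (173,288).

```bash
python3 - <<'E'
import cv2
i=cv2.imread('pics/top0.png')[105:335,160:470]
cv2.imwrite('pics/crop.png',cv2.resize(cv2.convertScaleAbs(i,alpha=1.5),None,fx=2.5,fy=2.5,interpolation=cv2.INTER_CUBIC))
E
```

```text
(no output)
```

View pics/crop.png

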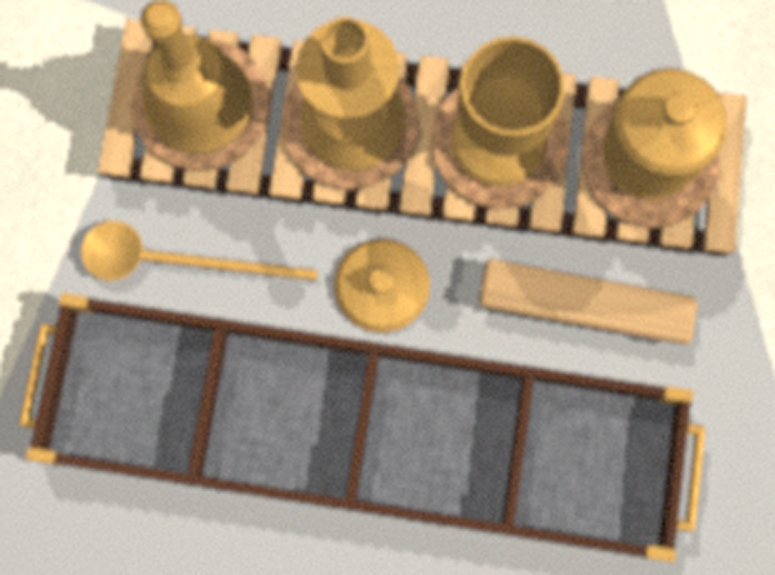

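```bash
cat > h.py <<'E'
import numpy as np
from scipy.spatial.transform import Rotation as R
from scipy.optimize import least_squares
def proj(p,P):
    q=R.from_quat(p['orientation']).inv().apply(np.atleast_2d(P)-p['position'])
    return np.c_[p['cx']+p['fx']*q[:,0]/-q[:,2],p['cy']-p['fy']*q[:,1]/-q[:,2]]
def ray(p,uv,z):
    d=R.from_quat(p['orientation']).apply([(uv[0]-p['cx'])/p['fx'],-(uv[1]-p['cy'])/p['fy'],-1])
    return p['position']+d*(z-p['position'][2])/d[2]
def place(f,xy):
    c,s=np.cos(f[2]),np.sin(f[2]);xy=np.atleast_2d(xy)
    return np.c_[f[0]+c*xy[:,0]-s*xy[:,1],f[1]+s*xy[:,0]+c*xy[:,1]]
E
python3 - <<'E'
from h import *
from rig import cams,sense
p=cams.capture('top')
cr=lambda l:np.array(l)/2.5+[160,105]-0.3
def fit(px,a,b,z):
    m=np.array([[a,b],[a,-b],[-a,-b],[-a,b]])
    W=lambda f:np.c_[place(f,m),np.full(4,z)]
    r=least_squares(lambda f:(proj(p,W(f))-px).ravel(),[.4,0,0]);print(r.x.round(4),r.fun.round(1));return r.x
case=fit(cr([(60,296),(692,392),(675,560),(27,460)]),.049,.187,.03)
rack=fit(cr([(128,20),(746,95),(737,250),(100,175)]),.05,.194,.024)
ys=[.138,.046,-.046,-.138]
print('case',place(case,[(0,y) for y in ys]).round(4));pads=place(rack,[(0,y) for y in ys]);print('pads',pads.round(4))
for n,uv,z,pd in zip(['bell','candle','gob','jar'],cr([(162,18),(347,42),(513,88),(683,105)]),[.158,.161,.129,.118],pads):
    w=ray(p,uv,z)[:2];print(n,w.round(4),(place([0,0,-rack[2]],w-pd)*1000).round(1))
s=sense();print(R.from_quat(s['orientation']).as_matrix().round(3).tolist())
E
```

```text
[ 0.4395  0.0344 -0.0334] [ 0.3 -0.4  0.3 -0.7 -0.2  0.5 -0.4  0.5]
[ 0.6205  0.0173 -0.0054] [-1.   0.1  1.3 -0.5  0.4  0.5 -0.7 -0.3]
case [[ 0.4441  0.1723]
 [ 0.441   0.0804]
 [ 0.438  -0.0116]
 [ 0.4349 -0.1035]]
pads [[ 0.6212  0.1553]
 [ 0.6207  0.0633]
 [ 0.6202 -0.0287]
 [ 0.6197 -0.1207]]
bell [0.6232 0.1563] [[2. 1.]]
candle [0.6203 0.0606] [[-0.4 -2.8]]
gob [ 0.6176 -0.027 ] [[-2.7  1.6]]
jar [ 0.6228 -0.1192] [[3.1 1.5]]
[[0.936, 0.351, 0.0], [0.351, -0.936, 0.0], [0.0, 0.0, -1.0]]
```

The fits agree to about 1 px, and each piece lies within 5 mm of its pad centre. I'm starting with the jar.

```bash
python3 -m creep '.03 -.0122 0 0 0 0 .088;.03 -.0122 0 0 0 0 .088;.03 -.0122 0 0 0 0 .088;.03 -.0122 0 0 0 0 .088;.03 -.0122 0 0 0 0 .088;.03 -.0122 0 0 0 0 .088;.03 -.0122 0 0 0 0 .088;.03 -.0122 0 0 0 0 .088;.03 -.0122 0 0 0 0 .088;.03 -.0122 0 0 0 0 .088;.03 -.0122 0 0 0 0 .088;.03 -.0122 0 0 0 0 .088;.03 -.0122 0 0 0 0 .088;.03 -.0122 0 0 0 0 .088;.03 -.0122 0 0 0 0 .088;.03 -.0122 0 0 0 0 .088;.03 -.0122 0 0 0 0 .088;.03 -.0122 0 0 0 0 .088;0 0 0 0 0 0 .088'
python3 -m creep '0 0 0 0 0 -.134 .088;0 0 0 0 0 -.134 .088;0 0 0 0 0 -.134 .088;0 0 0 0 0 -.134 .088;0 0 0 0 0 -.134 .088;0 0 0 0 0 -.134 .088;0 0 0 0 0 -.134 .088;0 0 0 0 0 -.134 .088;0 0 0 0 0 -.134 .088;0 0 0 0 0 0 .088;0 0 0 0 0 0 .088'
cat > st.py <<'E'
from h import *
from rig import sense
import sys
def st():
    s=sense();r=R.from_quat(s['orientation'])
    print('t',round(s['t'],2),'tcp',s['tool_pos'].round(4),'yawY',r.as_matrix()[:,1].round(4),'z',r.as_matrix()[:,2].round(4),'w',round(s['width'],4),'g',round(float(s['gripper_force']),1),'F',np.round(s['ft_force'],1),'j',np.round(s['joints'],2))
    return s,r
s,r=st()
if len(sys.argv)>3: print('tool shift to target',r.inv().apply(np.array(sys.argv[1:4],float)-s['tool_pos']).round(4))
E
python3 st.py .6228 -.1192 .264
python3 - <<'E'
from rig import cams,spotter;import cv2
from h import *
p=cams.capture('wrist');cv2.imwrite('pics/w1.png',p['image'][:,:,::-1])
print(p['position'],proj(p,[[.6228,-.1192,.119],[.6176,-.027,.129],[.6197,-.1207,.029]]))
E
```

```text
t: 2.75
tool_pos: [0.6234, -0.1172, 0.2631]
orientation: [0.984, 0.18, 0.0, -0.0]
ft_force: [-0.5, 0.2, -0.6]
width: 0.0878
gripper_force: 0.0
t: 3.85
tool_pos: [0.6213, -0.1201, 0.2638]
orientation: [0.711, 0.704, -0.0, -0.0]
ft_force: [-0.0, -0.4, -0.9]
width: 0.0885
gripper_force: 0.0
t 3.85 tcp [ 0.6213 -0.1201  0.2638] yawY [ 9.999e-01 -1.000e-02 -1.000e-04] z [-1.e-04 -1.e-04 -1.e+00] w 0.0885 g 0.0 F [-0.  -0.4 -0.9] j [-0.38  0.53  1.05 -0.    1.57 -0.37]
tool shift to target [ 0.001   0.0015 -0.0002]
[ 0.62112061 -0.0442611   0.38568059] [[316.90100922 196.24568694]
 [309.60371185  88.69671066]
 [313.71494166 177.33256475]]
```

View pics/w1.png

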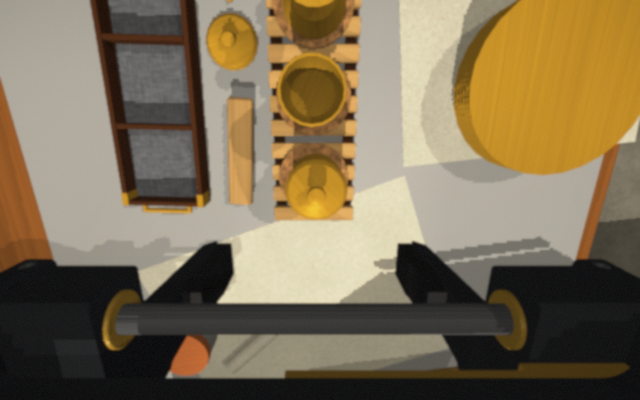

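The wrist view shows the jar knob at about (317,194), where (317,196) was predicted, and the goblet rim at about (314,90), where (310,89) was predicted. The fit holds to about 2 mm, so I'm descending on the jar.

```bash
python3 -m creep '.001 .001 .02 0 0 0 .088;0 0 .02 0 0 0 .088;0 0 .02 0 0 0 .088;0 0 .02 0 0 0 .088;0 0 .02 0 0 0 .088;0 0 .02 0 0 0 .088;0 0 .02 0 0 0 .088;0 0 .01 0 0 0 .088;0 0 .01 0 0 0 .088;0 0 .01 0 0 0 .088;0 0 .01 0 0 0 .088;0 0 0 0 0 0 .088;0 0 0 0 0 0 .088'
python3 st.py .6228 -.1192 .0835
```

```text
t: 5.2
tool_pos: [0.6228, -0.1188, 0.0839]
orientation: [0.709, 0.705, 0.0, 0.0]
ft_force: [-0.4, -0.1, 0.2]
width: 0.0876
gripper_force: 0.0
t 5.2 tcp [ 0.6228 -0.1188  0.0839] yawY [ 1.0e+00 -6.1e-03  2.0e-04] z [ 2.e-04 -1.e-04 -1.e+00] w 0.0876 g 0.0 F [-0.4 -0.1  0.2] j [-0.37  0.69  1.29  0.    1.16 -0.37]
tool shift to target [-0.0004  0.      0.0004]
```

Close, then lift a little to check the hold.

```bash
python3 -m creep '0 0 0 0 0 0 .07;0 0 0 0 0 0 .066;0 0 0 0 0 0 .062;0 0 0 0 0 0 .058;0 0 0 0 0 0 .05;0 0 0 0 0 0 .045;0 0 0 0 0 0 .045;0 0 0 0 0 0 .045;0 0 0 0 0 0 .045;0 0 -.005 0 0 0 .045;0 0 -.01 0 0 0 .045;0 0 -.015 0 0 0 .045;0 0 -.015 0 0 0 .045;0 0 -.01 0 0 0 .045;0 0 -.005 0 0 0 .045;0 0 0 0 0 0 .045;0 0 0 0 0 0 .045'
python3 st.py .4349 -.1035 .144
python3 - <<'E'
from rig import cams;import cv2
p=cams.capture('scene');cv2.imwrite('pics/s1.png',cv2.resize(p['image'][150:320,200:440,::-1],None,fx=3,fy=3))
E
```

```text
t: 6.9
tool_pos: [0.6223, -0.1186, 0.1431]
orientation: [0.709, 0.705, -0.0, -0.001]
ft_force: [0.0, 0.0, -3.8]
width: 0.0595
gripper_force: 29.9
t 6.9 tcp [ 0.6223 -0.1186  0.1431] yawY [ 1.     -0.006  -0.0011] z [-1.1e-03  5.0e-04 -1.0e+00] w 0.0595 g 29.9 F [ 0.   0.  -3.8] j [-0.37  0.63  1.23  0.    1.29 -0.37]
tool shift to target [ 0.014  -0.1875 -0.0006]
```

View pics/s1.png

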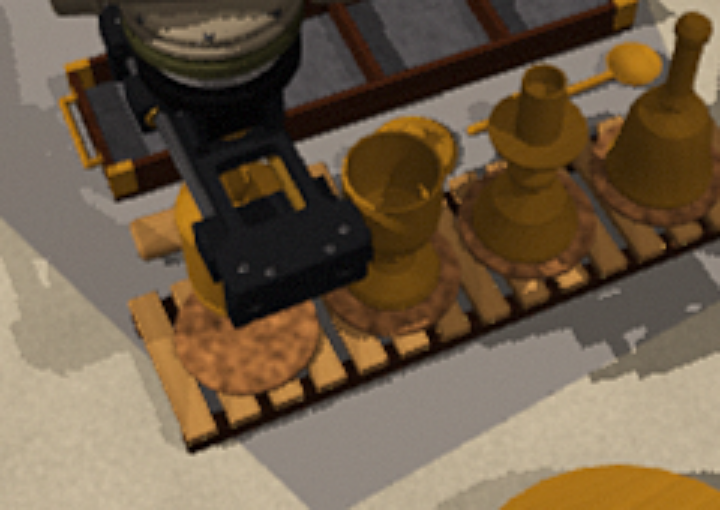

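The jar is lifted clear and upright (width 59.5 mm). Now I'm carrying it over and lowering it most of the way.

```bash
python3 -m creep '.0014 -.01 0 0 0 0 .045;.0014 -.0175 0 0 0 0 .045;.0014 -.02 0 0 0 0 .045;.0014 -.02 0 0 0 0 .045;.0014 -.02 0 0 0 0 .045;.0014 -.02 0 0 0 0 .045;.0014 -.02 0 0 0 0 .045;.0014 -.02 0 0 0 0 .045;.0014 -.02 0 0 0 0 .045;.0014 -.014 0 0 0 0 .045;0 -.006 0 0 0 0 .045;0 0 0 0 0 0 .045;0 0 .015 0 0 0 .045;0 0 .015 0 0 0 .045;0 0 .01 0 0 0 .045;0 0 0 0 0 0 .045;0 0 0 0 0 0 .045'
python3 st.py .4349 -.1035 .0625
python3 - <<'E'
from rig import cams;import cv2
p=cams.capture('scene');cv2.imwrite('pics/s2.png',cv2.resize(p['image'][110:280,200:440,::-1],None,fx=3,fy=3))
E
```

```text
t: 8.65
tool_pos: [0.4357, -0.1037, 0.1039]
orientation: [0.709, 0.705, 0.0, 0.0]
ft_force: [-0.3, -0.1, -3.4]
width: 0.0589
gripper_force: 29.9
t 8.65 tcp [ 0.4357 -0.1037  0.1039] yawY [ 1.0e+00 -5.9e-03  2.0e-04] z [ 2.e-04 -1.e-04 -1.e+00] w 0.0589 g 29.9 F [-0.3 -0.1 -3.4] j [-0.5   0.41  1.81  0.    0.92 -0.49]
tool shift to target [ 0.0002 -0.0008  0.0414]
```

View pics/s2.png

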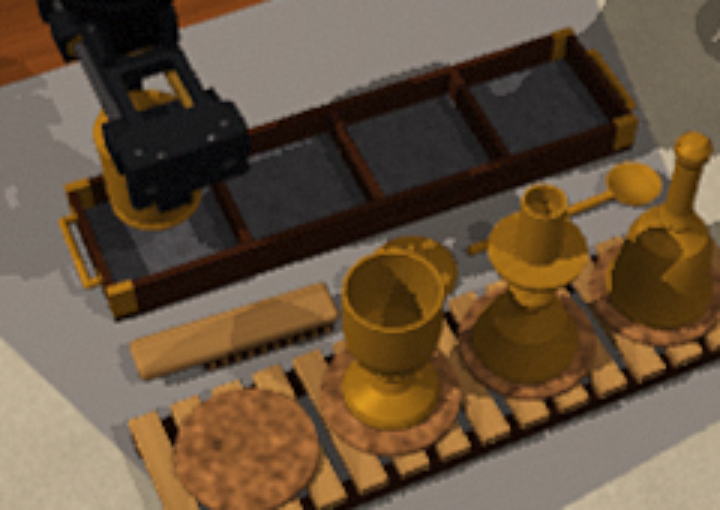

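The jar hangs centred above the right-end compartment, so I'm lowering it.

```bash
python3 -m creep '0 -.0005 .01 0 0 0 .045;0 0 .01 0 0 0 .045;0 0 .008 0 0 0 .045;0 0 .005 0 0 0 .045;0 0 .003 0 0 0 .045;0 0 .002 0 0 0 .045;0 0 0 0 0 0 .045;0 0 0 0 0 0 .045'
python3 -m creep '0 0 .001 0 0 0 .045;0 0 .001 0 0 0 .045;0 0 .001 0 0 0 .045;0 0 0 0 0 0 .045'
```

```text
t: 9.5
tool_pos: [0.4348, -0.1037, 0.0659]
orientation: [0.709, 0.705, 0.0, 0.0]
ft_force: [-0.7, -0.1, -3.6]
width: 0.0597
gripper_force: 29.9
t: 9.9
tool_pos: [0.4348, -0.1036, 0.063]
orientation: [0.709, 0.705, 0.0, 0.0]
ft_force: [-0.8, 1.1, 0.5]
width: 0.0591
gripper_force: 29.9
```

```bash
python3 -m creep '0 0 0 0 0 0 .061;0 0 0 0 0 0 .063;0 0 0 0 0 0 .066;0 0 0 0 0 0 .07;0 0 0 0 0 0 .076;0 0 0 0 0 0 .08;0 0 0 0 0 0 .08;0 0 0 0 0 0 .08;0 0 -.01 0 0 0 .08;0 0 -.02 0 0 0 .08;0 0 -.025 0 0 0 .08;0 0 -.025 0 0 0 .08;0 0 -.025 0 0 0 .08;0 0 -.025 0 0 0 .08;0 0 -.01 0 0 0 .088;0 0 0 0 0 0 .088'
python3 st.py .618 -.027 .203
```

```text
t: 11.5
tool_pos: [0.435, -0.1037, 0.2039]
orientation: [0.709, 0.705, 0.0, 0.001]
ft_force: [-0.2, 1.0, -0.6]
width: 0.088
gripper_force: 0.0
t 11.5 tcp [ 0.435  -0.1037  0.2039] yawY [ 1.     -0.0059  0.0024] z [ 0.0024 -0.0013 -1.    ] w 0.088 g 0.0 F [-0.2  1.  -0.6] j [-0.5   0.26  1.67 -0.    1.21 -0.49]
tool shift to target [0.0778 0.1826 0.0012]
```

```bash
python3 -m creep '.0078 .0183 0 0 0 0 .088;.0078 .0183 0 0 0 0 .088;.0078 .0183 0 0 0 0 .088;.0078 .0183 0 0 0 0 .088;.0078 .0183 0 0 0 0 .088;.0078 .0183 0 0 0 0 .088;.0078 .0183 0 0 0 0 .088;.0078 .0183 0 0 0 0 .088;.0078 .0183 0 0 0 0 .088;.0078 .0183 0 0 0 0 .088;0 0 .015 0 0 0 .088;0 0 .02 0 0 0 .088;0 0 .02 0 0 0 .088;0 0 .015 0 0 0 .088;0 0 .01 0 0 0 .088;0 0 .005 0 0 0 .088;0 0 0 0 0 0 .088;0 0 0 0 0 0 .088'
python3 st.py .6185 -.027 .118
python3 - <<'E'
from rig import cams;import cv2
p=cams.capture('wrist');cv2.imwrite('pics/w2.png',p['image'][:,:,::-1])
E
```

```text
t: 13.3
tool_pos: [0.6184, -0.0268, 0.1182]
orientation: [0.709, 0.705, 0.0, 0.0]
ft_force: [0.3, -0.1, 0.1]
width: 0.0882
gripper_force: 0.0
t 13.3 tcp [ 0.6184 -0.0268  0.1182] yawY [ 1.e+00 -6.e-03  8.e-04] z [ 8.e-04 -2.e-04 -1.e+00] w 0.0882 g 0.0 F [ 0.3 -0.1  0.1] j [-0.23  0.63  1.3  -0.    1.21 -0.23]
tool shift to target [-0.0002  0.0001  0.0002]
```

View pics/w2.png

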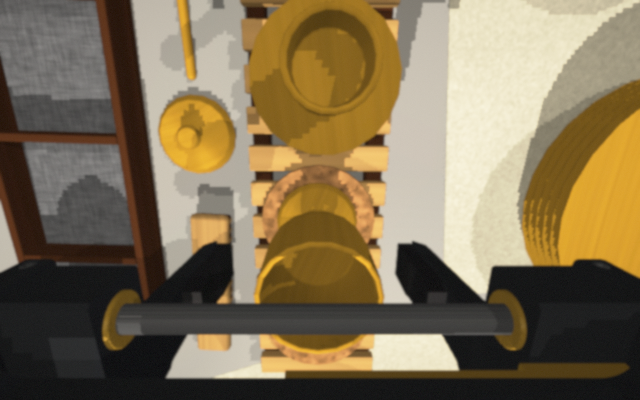

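The cup, at (320,295), is centred between the fingers. I'm closing and lifting.

```bash
python3 -m creep '0 0 0 0 0 0 .07;0 0 0 0 0 0 .064;0 0 0 0 0 0 .06;0 0 0 0 0 0 .055;0 0 0 0 0 0 .05;0 0 0 0 0 0 .045;0 0 0 0 0 0 .045;0 0 0 0 0 0 .045;0 0 0 0 0 0 .045;0 0 -.005 0 0 0 .045;0 0 -.01 0 0 0 .045;0 0 -.015 0 0 0 .045;0 0 -.015 0 0 0 .045;0 0 -.01 0 0 0 .045;0 0 -.005 0 0 0 .045;0 0 0 0 0 0 .045;0 0 0 0 0 0 .045'
python3 st.py .438 -.0116 .178
```

```text
t: 15.05
tool_pos: [0.6179, -0.0266, 0.1772]
orientation: [0.709, 0.705, -0.0, -0.0]
ft_force: [0.1, -0.4, -2.8]
width: 0.0545
gripper_force: 29.9
t 15.05 tcp [ 0.6179 -0.0266  0.1772] yawY [ 1.     -0.006  -0.0011] z [-1.1e-03  2.0e-04 -1.0e+00] w 0.0545 g 29.9 F [ 0.1 -0.4 -2.8] j [-0.23  0.57  1.23 -0.    1.34 -0.23]
tool shift to target [ 0.014  -0.18   -0.0006]
```

```bash
python3 -m creep '.0014 -.01 0 0 0 0 .045;.0014 -.018 0 0 0 0 .045;.0014 -.02 0 0 0 0 .045;.0014 -.02 0 0 0 0 .045;.0014 -.02 0 0 0 0 .045;.0014 -.02 0 0 0 0 .045;.0014 -.02 0 0 0 0 .045;.0014 -.02 0 0 0 0 .045;.0014 -.018 0 0 0 0 .045;.0014 -.01 0 0 0 0 .045;0 -.004 0 0 0 0 .045;0 0 0 0 0 0 .045;0 0 .015 0 0 0 .045;0 0 .015 0 0 0 .045;0 0 .01 0 0 0 .045;0 0 0 0 0 0 .045;0 0 0 0 0 0 .045'
python3 st.py .438 -.0116 .097
python3 - <<'E'
from rig import cams;import cv2
p=cams.capture('scene');cv2.imwrite('pics/s3.png',cv2.resize(p['image'][110:280,200:440,::-1],None,fx=3,fy=3))
E
```

```text
t: 16.75
tool_pos: [0.4387, -0.0117, 0.1379]
orientation: [0.709, 0.705, 0.0, 0.0]
ft_force: [0.5, -0.5, -2.7]
width: 0.0544
gripper_force: 29.9
t 16.75 tcp [ 0.4387 -0.0117  0.1379] yawY [ 1.e+00 -6.e-03  2.e-04] z [ 2.e-04 -0.e+00 -1.e+00] w 0.0544 g 29.9 F [ 0.5 -0.5 -2.7] j [-0.3   0.34  1.79  0.    1.01 -0.29]
tool shift to target [ 0.0001 -0.0007  0.0409]
```

View pics/s3.png

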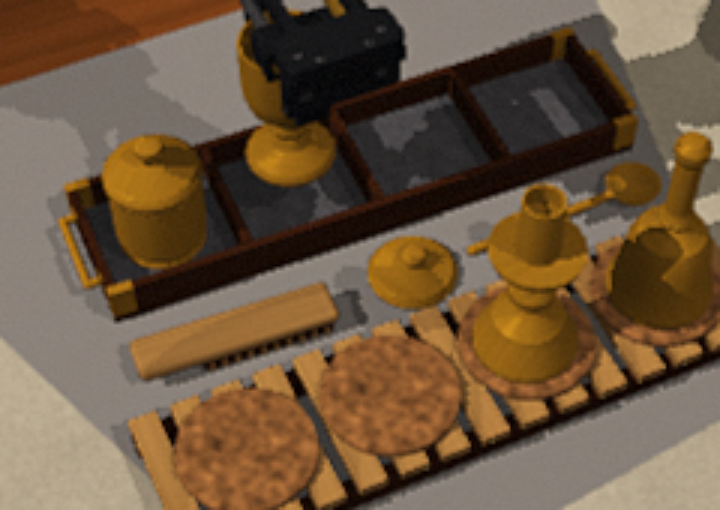

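The jar stands upright in the end compartment at (155,200), and the goblet hangs upright over the second one at (290,155).

```bash
python3 -m creep '0 0 .01 0 0 0 .045;0 0 .01 0 0 0 .045;0 0 .008 0 0 0 .045;0 0 .005 0 0 0 .045;0 0 .003 0 0 0 .045;0 0 .002 0 0 0 .045;0 0 0 0 0 0 .045;0 0 0 0 0 0 .045'
python3 -m creep '0 0 .001 0 0 0 .045;0 0 .001 0 0 0 .045;0 0 .001 0 0 0 .045;0 0 0 0 0 0 .045'
```

```text
t: 17.6
tool_pos: [0.4384, -0.0116, 0.0999]
orientation: [0.709, 0.705, 0.0, 0.0]
ft_force: [0.2, -0.3, -3.4]
width: 0.0547
gripper_force: 29.9
t: 18.0
tool_pos: [0.4383, -0.0117, 0.0969]
orientation: [0.709, 0.705, 0.0, 0.0]
ft_force: [-0.9, 0.4, 2.0]
width: 0.0543
gripper_force: 29.9
```

```bash
python3 -m creep '0 0 0 0 0 0 .057;0 0 0 0 0 0 .06;0 0 0 0 0 0 .064;0 0 0 0 0 0 .07;0 0 0 0 0 0 .076;0 0 0 0 0 0 .08;0 0 0 0 0 0 .08;0 0 -.01 0 0 0 .08;0 0 -.02 0 0 0 .08;0 0 -.025 0 0 0 .08;0 0 -.025 0 0 0 .08;0 0 -.025 0 0 0 .08;0 0 -.02 0 0 0 .08;0 0 -.01 0 0 0 .088;0 0 0 0 0 0 .088'
python3 st.py .6215 .0605 .232
```

```text
t: 19.5
tool_pos: [0.4385, -0.0117, 0.2329]
orientation: [0.709, 0.705, 0.001, 0.001]
ft_force: [0.5, 0.1, -0.7]
width: 0.0879
gripper_force: 0.0
t 19.5 tcp [ 0.4385 -0.0117  0.2329] yawY [ 1.     -0.006   0.0024] z [ 2.4e-03 -8.0e-04 -1.0e+00] w 0.0879 g 0.0 F [ 0.5  0.1 -0.7] j [-0.3   0.21  1.64 -0.    1.28 -0.29]
tool shift to target [0.0733 0.1826 0.0013]
```

```bash
python3 -m creep '.0073 .0183 0 0 0 0 .088;.0073 .0183 0 0 0 0 .088;.0073 .0183 0 0 0 0 .088;.0073 .0183 0 0 0 0 .088;.0073 .0183 0 0 0 0 .088;.0073 .0183 0 0 0 0 .088;.0073 .0183 0 0 0 0 .088;.0073 .0183 0 0 0 0 .088;.0073 .0183 0 0 0 0 .088;.0073 .0183 0 0 0 0 .088;0 0 .015 0 0 0 .088;0 0 .02 0 0 0 .088;0 0 .02 0 0 0 .088;0 0 .015 0 0 0 .088;0 0 .01 0 0 0 .088;0 0 .003 0 0 0 .088;0 0 0 0 0 0 .088;0 0 0 0 0 0 .088'
python3 st.py .6215 .0605 .149
python3 - <<'E'
from rig import cams;import cv2
p=cams.capture('wrist');cv2.imwrite('pics/w3.png',p['image'][:,:,::-1])
E
```

```text
t: 21.3
tool_pos: [0.622, 0.0603, 0.1493]
orientation: [0.709, 0.705, 0.0, 0.0]
ft_force: [-0.1, -1.0, 0.0]
width: 0.0882
gripper_force: 0.0
t 21.3 tcp [0.622  0.0603 0.1493] yawY [ 1.    -0.006  0.001] z [ 1.e-03 -1.e-04 -1.e+00] w 0.0882 g 0.0 F [-0.1 -1.   0. ] j [-0.09  0.61  1.25 -0.    1.29 -0.09]
tool shift to target [ 0.0002 -0.0005  0.0003]
```

View pics/w3.png

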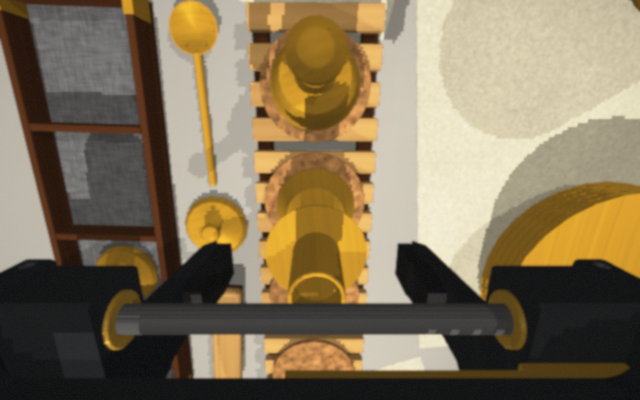

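The socket, at (317,290), is between the jaws. I'm closing on it.

```bash
python3 -m creep '0 0 0 0 0 0 .06;0 0 0 0 0 0 .05;0 0 0 0 0 0 .04;0 0 0 0 0 0 .035;0 0 0 0 0 0 .03;0 0 0 0 0 0 .027;0 0 0 0 0 0 .024;0 0 0 0 0 0 .015;0 0 0 0 0 0 .015;0 0 0 0 0 0 .015;0 0 0 0 0 0 .015;0 0 -.005 0 0 0 .015;0 0 -.01 0 0 0 .015;0 0 -.015 0 0 0 .015;0 0 -.015 0 0 0 .015;0 0 -.01 0 0 0 .015;0 0 -.005 0 0 0 .015;0 0 0 0 0 0 .015;0 0 0 0 0 0 .015'
python3 st.py .441 .0804 .208
```

```text
t: 23.25
tool_pos: [0.6214, 0.0603, 0.2082]
orientation: [0.709, 0.705, -0.0, -0.0]
ft_force: [0.4, 0.3, -2.6]
width: 0.0245
gripper_force: 30.0
t 23.25 tcp [0.6214 0.0603 0.2082] yawY [ 1.     -0.006  -0.0012] z [-1.2e-03  1.0e-04 -1.0e+00] w 0.0245 g 30.0 F [ 0.4  0.3 -2.6] j [-0.09  0.55  1.17  0.    1.42 -0.09]
tool shift to target [ 0.019  -0.1806  0.0004]
```

```bash
python3 -m creep '.0019 -.01 0 0 0 0 .015;.0019 -.018 0 0 0 0 .015;.0019 -.02 0 0 0 0 .015;.0019 -.02 0 0 0 0 .015;.0019 -.02 0 0 0 0 .015;.0019 -.02 0 0 0 0 .015;.0019 -.02 0 0 0 0 .015;.0019 -.02 0 0 0 0 .015;.0019 -.018 0 0 0 0 .015;.0019 -.01 0 0 0 0 .015;0 -.005 0 0 0 0 .015;0 0 0 0 0 0 .015;0 0 .015 0 0 0 .015;0 0 .015 0 0 0 .015;0 0 .01 0 0 0 .015;0 0 0 0 0 0 .015;0 0 0 0 0 0 .015'
python3 st.py .441 .0804 .128
python3 - <<'E'
from rig import cams;import cv2
p=cams.capture('scene');cv2.imwrite('pics/s4.png',cv2.resize(p['image'][100:270,200:440,::-1],None,fx=3,fy=3))
E
```

```text
t: 24.95
tool_pos: [0.4413, 0.0803, 0.1689]
orientation: [0.709, 0.705, 0.0, 0.0]
ft_force: [1.0, 0.7, -3.4]
width: 0.0248
gripper_force: 30.0
t 24.95 tcp [0.4413 0.0803 0.1689] yawY [ 1.0e+00 -6.1e-03  2.0e-04] z [ 2.e-04  0.e+00 -1.e+00] w 0.0248 g 30.0 F [ 1.   0.7 -3.4] j [-0.09  0.31  1.72  0.    1.11 -0.08]
tool shift to target [ 0.0001 -0.0003  0.0409]
```

View pics/s4.png

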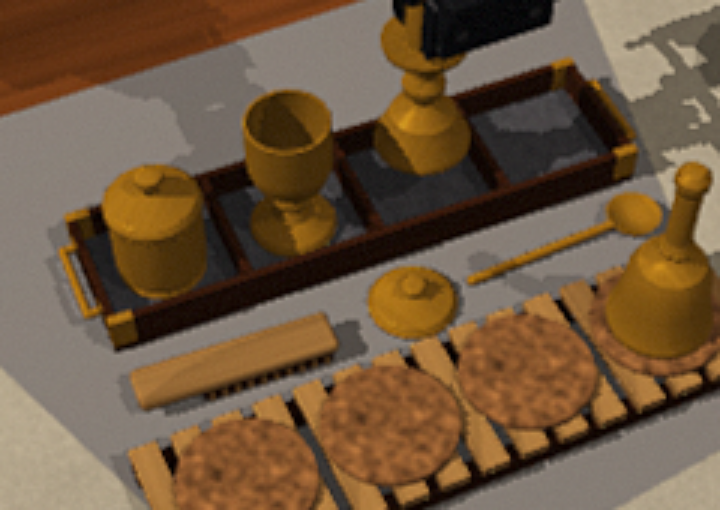

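The goblet stands at (295,215), and the candlestick hangs over compartment 2 from the left, at (425,140).

```bash
python3 -m creep '0 0 .01 0 0 0 .015;0 0 .01 0 0 0 .015;0 0 .008 0 0 0 .015;0 0 .005 0 0 0 .015;0 0 .003 0 0 0 .015;0 0 .002 0 0 0 .015;0 0 0 0 0 0 .015;0 0 0 0 0 0 .015'
python3 -m creep '0 0 .001 0 0 0 .015;0 0 .001 0 0 0 .015;0 0 .001 0 0 0 .015;0 0 0 0 0 0 .015'
```

```text
t: 25.8
tool_pos: [0.441, 0.0804, 0.131]
orientation: [0.709, 0.705, 0.0, 0.0]
ft_force: [0.6, -0.5, -3.1]
width: 0.025
gripper_force: 30.0
t: 26.2
tool_pos: [0.4409, 0.0804, 0.1277]
orientation: [0.709, 0.705, 0.0, 0.0]
ft_force: [0.4, 0.5, -3.5]
width: 0.0249
gripper_force: 30.0
```

Not in contact yet; a little lower.

```bash
python3 -m creep '0 0 .0007 0 0 0 .015;0 0 .0005 0 0 0 .015;0 0 0 0 0 0 .015'
```

```text
t: 26.5
tool_pos: [0.4414, 0.0804, 0.1275]
orientation: [0.709, 0.705, 0.001, 0.001]
ft_force: [-0.0, 0.5, 9.1]
width: 0.0251
gripper_force: 30.1
```

```bash
python3 -m creep '0 0 -.0004 0 0 0 .026;0 0 0 0 0 0 .029;0 0 0 0 0 0 .035;0 0 0 0 0 0 .045;0 0 0 0 0 0 .055;0 0 0 0 0 0 .065;0 0 0 0 0 0 .075;0 0 0 0 0 0 .08;0 0 0 0 0 0 .08;0 0 -.01 0 0 0 .08;0 0 -.02 0 0 0 .08;0 0 -.025 0 0 0 .08;0 0 -.025 0 0 0 .08;0 0 -.02 0 0 0 .08;0 0 -.01 0 0 0 .088;0 0 0 0 0 0 .088'
python3 st.py .622 .156 .237
```

```text
t: 28.1
tool_pos: [0.4411, 0.0804, 0.2381]
orientation: [0.709, 0.705, 0.001, 0.001]
ft_force: [0.6, -0.9, -1.1]
width: 0.0878
gripper_force: 0.0
t 28.1 tcp [0.4411 0.0804 0.2381] yawY [ 1.     -0.006   0.0026] z [ 2.6e-03 -3.0e-04 -1.0e+00] w 0.0878 g 0.0 F [ 0.6 -0.9 -1.1] j [-0.08  0.23  1.61 -0.    1.31 -0.08]
tool shift to target [0.0767 0.1804 0.0016]
```

```bash
python3 -m creep '.0077 .018 0 0 0 0 .088;.0077 .018 0 0 0 0 .088;.0077 .018 0 0 0 0 .088;.0077 .018 0 0 0 0 .088;.0077 .018 0 0 0 0 .088;.0077 .018 0 0 0 0 .088;.0077 .018 0 0 0 0 .088;.0077 .018 0 0 0 0 .088;.0077 .018 0 0 0 0 .088;.0077 .018 0 0 0 0 .088;0 0 .02 0 0 0 .088;0 0 .02 0 0 0 .088;0 0 .02 0 0 0 .088;0 0 .02 0 0 0 .088;0 0 .015 0 0 0 .088;0 0 .0065 0 0 0 .088;0 0 0 0 0 0 .088;0 0 0 0 0 0 .088'
python3 st.py .622 .156 .135
python3 - <<'E'
from rig import cams;import cv2
p=cams.capture('wrist');cv2.imwrite('pics/w4.png',p['image'][:,:,::-1])
E
```

```text
t: 29.9
tool_pos: [0.6214, 0.1563, 0.1357]
orientation: [0.709, 0.705, 0.0, 0.0]
ft_force: [-0.2, 0.1, 0.3]
width: 0.088
gripper_force: 0.0
t 29.9 tcp [0.6214 0.1563 0.1357] yawY [ 1.e+00 -6.e-03  4.e-04] z [ 4.e-04  0.e+00 -1.e+00] w 0.088 g 0.0 F [-0.2  0.1  0.3] j [ 0.06  0.64  1.21 -0.    1.28  0.07]
tool shift to target [-0.0003  0.0006  0.0008]
```

View pics/w4.png

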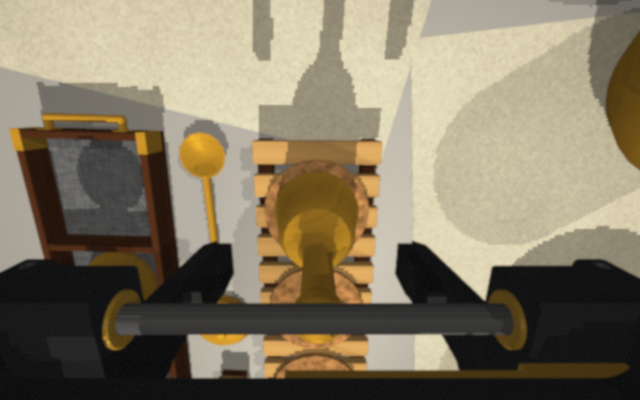

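The handle, at (318,290), is centred between the jaws. I'm closing on it.

```bash
python3 -m creep '0 0 .0005 0 0 0 .06;0 0 0 0 0 0 .05;0 0 0 0 0 0 .04;0 0 0 0 0 0 .03;0 0 0 0 0 0 .024;0 0 0 0 0 0 .02;0 0 0 0 0 0 .017;0 0 0 0 0 0 .01;0 0 0 0 0 0 .008;0 0 0 0 0 0 .008;0 0 0 0 0 0 .008;0 0 0 0 0 0 .008;0 0 -.005 0 0 0 .008;0 0 -.01 0 0 0 .008;0 0 -.015 0 0 0 .008;0 0 -.015 0 0 0 .008;0 0 -.01 0 0 0 .008;0 0 -.005 0 0 0 .008;0 0 0 0 0 0 .008;0 0 0 0 0 0 .008'
python3 st.py .4441 .1723 .194
```

```text
t: 31.95
tool_pos: [0.621, 0.1563, 0.1943]
orientation: [0.709, 0.705, -0.0, -0.0]
ft_force: [0.3, 0.2, -2.9]
width: 0.0172
gripper_force: 29.9
t 31.95 tcp [0.621  0.1563 0.1943] yawY [ 1.     -0.006  -0.0012] z [-1.2e-03 -1.0e-04 -1.0e+00] w 0.0172 g 29.9 F [ 0.3  0.2 -2.9] j [ 0.06  0.59  1.14 -0.    1.41  0.07]
tool shift to target [ 0.015  -0.177   0.0005]
```

```bash
python3 -m creep '.0015 -.01 0 0 0 0 .008;.0015 -.018 0 0 0 0 .008;.0015 -.02 0 0 0 0 .008;.0015 -.02 0 0 0 0 .008;.0015 -.02 0 0 0 0 .008;.0015 -.02 0 0 0 0 .008;.0015 -.02 0 0 0 0 .008;.0015 -.02 0 0 0 0 .008;.0015 -.018 0 0 0 0 .008;.0015 -.008 0 0 0 0 .008;0 -.003 0 0 0 0 .008;0 0 0 0 0 0 .008;0 0 .015 0 0 0 .008;0 0 .015 0 0 0 .008;0 0 .01 0 0 0 .008;0 0 0 0 0 0 .008;0 0 0 0 0 0 .008'
python3 st.py .4441 .1723 .1143
python3 - <<'E'
from rig import cams;import cv2
p=cams.capture('scene');cv2.imwrite('pics/s5.png',cv2.resize(p['image'][80:250,200:440,::-1],None,fx=3,fy=3))
E
```

```text
t: 33.65
tool_pos: [0.4449, 0.1723, 0.1551]
orientation: [0.709, 0.705, 0.0, 0.0]
ft_force: [1.0, -0.3, -3.2]
width: 0.0175
gripper_force: 30.0
t 33.65 tcp [0.4449 0.1723 0.1551] yawY [ 1.0e+00 -6.2e-03  3.0e-04] z [ 3.e-04  0.e+00 -1.e+00] w 0.0175 g 30.0 F [ 1.  -0.3 -3.2] j [ 0.12  0.37  1.67 -0.    1.1   0.13]
tool shift to target [-0.     -0.0008  0.0408]
```

View pics/s5.png

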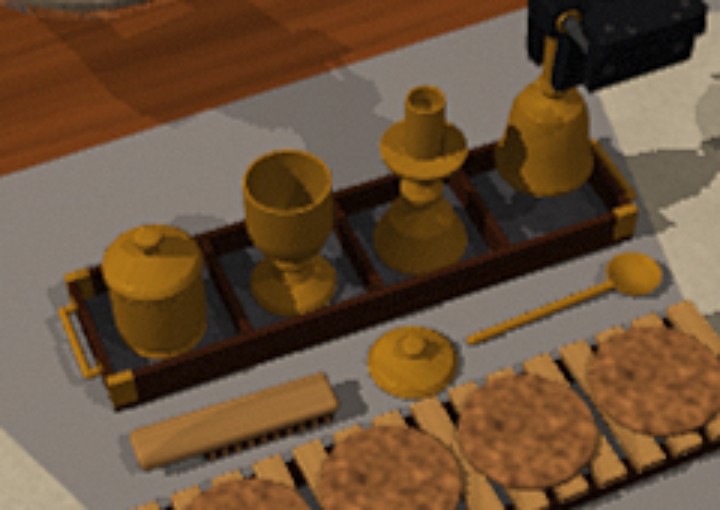

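The three placed pieces are upright, and the bell hangs upright over the left-end compartment at (545,140).

```bash
python3 -m creep '0 -.0005 .01 0 0 0 .008;0 0 .01 0 0 0 .008;0 0 .008 0 0 0 .008;0 0 .005 0 0 0 .008;0 0 .003 0 0 0 .008;0 0 .002 0 0 0 .008;0 0 0 0 0 0 .008;0 0 0 0 0 0 .008'
python3 -m creep '0 0 .001 0 0 0 .008;0 0 .001 0 0 0 .008;0 0 .0005 0 0 0 .008;0 0 0 0 0 0 .008'
```

```text
t: 34.5
tool_pos: [0.444, 0.1724, 0.1171]
orientation: [0.709, 0.705, 0.0, 0.0]
ft_force: [-0.5, -0.2, -4.4]
width: 0.0174
gripper_force: 30.0
t: 34.9
tool_pos: [0.4438, 0.1724, 0.1144]
orientation: [0.709, 0.705, -0.0, -0.0]
ft_force: [-0.0, 0.2, -3.8]
width: 0.0171
gripper_force: 30.0
```

```bash
python3 -m creep '0 0 .0005 0 0 0 .008;0 0 .0005 0 0 0 .008;0 0 0 0 0 0 .008'
```

```text
t: 35.2
tool_pos: [0.4443, 0.1724, 0.1138]
orientation: [0.709, 0.705, 0.001, 0.0]
ft_force: [1.3, -0.0, 0.5]
width: 0.0171
gripper_force: 29.9
```

It's in contact, so I'm releasing and rising.

```bash
python3 -m creep '0 0 0 0 0 0 .018;0 0 0 0 0 0 .021;0 0 0 0 0 0 .027;0 0 0 0 0 0 .035;0 0 0 0 0 0 .045;0 0 0 0 0 0 .055;0 0 0 0 0 0 .065;0 0 0 0 0 0 .075;0 0 0 0 0 0 .08;0 0 0 0 0 0 .08;0 0 -.01 0 0 0 .08;0 0 -.02 0 0 0 .08;0 0 -.025 0 0 0 .08;0 0 -.025 0 0 0 .08;0 0 -.025 0 0 0 .08;0 0 -.015 0 0 0 .08;0 0 0 0 0 0 .08;0 0 0 0 0 0 .08'
python3 - <<'E'
from rig import cams;import cv2
p=cams.capture('scene');cv2.imwrite('pics/s6.png',p['image'][:,:,::-1])
E
```

```text
t: 37.0
tool_pos: [0.4436, 0.1723, 0.2333]
orientation: [0.709, 0.705, -0.0, -0.0]
ft_force: [0.4, -0.5, 0.2]
width: 0.0801
gripper_force: 0.0
```

View pics/s6.png

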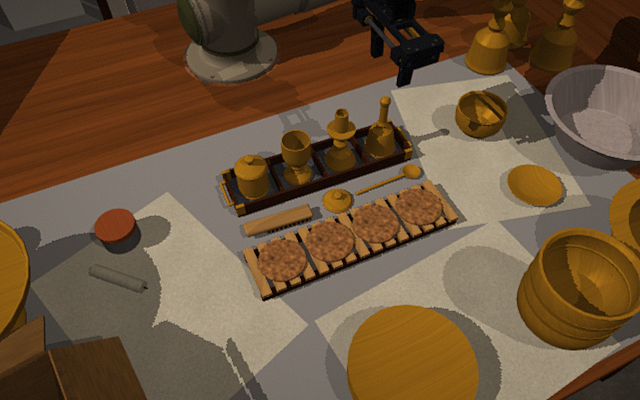

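All four pieces stand upright in the case in the right order: jar (252,177), goblet (297,157), candlestick (341,140), bell (382,130). The robot is clear of them.

```bash
python3 -c "from rig import ticket;print(ticket.job_done())"
```

```text
the job is handed in; nothing more can be done
None
```

All four brass pieces stand upright in the case in their original order (left to right: handbell, candlestick, goblet, covered jar); I handed the job in at about 37 s with the gripper clear, and no verdict was returned.

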